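# Swap a push-and-turn safety cap for a pouring spout

### The arm

A 6-joint arm with a two-finger parallel gripper is mounted at the origin on a cart in front of the work surface, level with it; the furniture and walls round the work are solid. World frame = base frame: x ahead of the robot, y to its left, z up, the work surface at z = 0. Lengths are in m, angles in degrees, forces in N, time in s.
With the tool pointing down it reaches from about 0.3 to 0.75 m from the base axis. Payload 8.5 kg.
Tool frame: the origin (TCP) lies midway between the tips of the shut fingers; the grasp point (between the pads) lies 19 mm behind it (env.tcp_to_grasp is the z of the grasp point in the tool frame, in m); z points along the fingers, y is the line along which they close (so a half turn about z gives the same grasp; the last joint's range is limited). The gripper opens to 85 mm and grips with 20 to 120 N. Pads are 22 mm wide; open, the fingers measure 114 mm over their backs; the gripper's body (76 mm by 85 mm) begins 54 mm behind the grasp point. The pads swing forward as they close: fully open they stand 13 mm farther back than shut.
Start: joints at [-80.231, 21.807, 74.336, -0, 83.858, -12.336], TCP at [0.207, -0.51, 0.231] pointing down, gripper open.
Joint ranges: [-178.18, 178.18], [-50.72, 133.34], [12.68, 142.11], [-81.47, 261.47], [9.98, 163.14], [-165.26, 165.26]. Speed limits (degrees/s): [136.94, 136.94, 180, 180, 180, 180].

### API

Orientations are given as a 3x3 rotation matrix whose columns are the frame's x, y, z axes.
In Python, from rig import env, imaging, job, models gives the robot as it stands. The module is installed in compiled form; this text tells all that it offers.
- The arm moves only by the tool jog_arm, never from a script. Its argument "plan" is text: rows parted by semicolons, each of 7 numbers parted by spaces: the turn, a rotation vector about the tool's x, y, z in degrees, then the shift along the tool's x, y, z in cm, then the closure in counts, from 0 (fully open) to 255 (shut). In form: rx ry rz x y z claw; .... A call has 1 to 10 rows; each row shifts and turns the commanded pose from where the row before left it, along the tool's axes as they then stand; what a row does not reach is not made up. A row lasts 1/12 s, in which the tool goes at most 41.7 mm and 7.16 degrees, less where a joint would pass 70% of its speed; a pose out of reach is approached as far as the arm can. A call with a gripper value outside its range is refused whole. The fingers move at their own pace and stop on an object; "grip_force" is the grip in N (left out, the last holds). Time passes only in rows, so rows that do not move let the fingers close. It gives the time, the measured TCP pose, the force, the opening and the grip force at its end, in the units of the state.
- env.observe(): the state, without advancing time (a new reading comes with each control period).
- imaging.get_image(name): name is "scene" or "top"; returns a dict with "pixels" (480x640x3 uint8, red, green, blue), "depth" (480x640 float32, m along the optical axis (not along the pixel's ray), 0 where there is no reading), "fov_y" (degrees; the focal length in pixels is half the picture's height over the tangent of half this angle, whatever the lens; pixels are square), "cx", "cy" (the principal point, pixels), "world_from_camera" (4x4, takes a point from camera to world coordinates). Camera axes: x right, y down, z forward; pixel columns grow to the right and rows downward; lengths in m; the calibration is good to about 2 mm. A picture is of the moment at which its call begins.
- job.close_job(): hands the job in; it is judged then, once.
Trained networks look in the newest picture that a camera, given by its name, has taken for a name from the list of things; names that differ only in an ending like _2 or _b are one class to them, and where a whole thing is asked for, a point or a joint stands for the part that bears it (a point fixed in the world has none). Each returns a list of dicts, best first, with "confidence" (0 to 1); they miss things now and then, are a little off and sometimes report something else, mostly with a low value. They report only what shows in the picture. A call takes as long as a camera call.
- models.outline_of(camera, query): "region" (480x640 bool, what is visible of it) and "bbox" ([centre column, centre row, width, height] in pixels, round what is visible of it).
- models.tip_of(camera, query): "at" ([column, row] in pixels: a listed point, or the origin of a listed thing).
The state is a dict: "time_s": time; "q": joint angles; "qvel": joint speeds; "joint_efforts": joint torques, N m; "position": TCP position; "tool_rot": TCP orientation; "ft_force": force on the tool from outside, world axes, zero at the start; "wrist_torque": the same for the moment, N m; "grip_width": finger opening in m; "gripper_force": force on a finger pad.
Only numpy, scipy, OpenCV 4.12 (cv2) and the standard library are available. Lean on these libraries where they do the work, as an engineer would, in place of code of your own. Each camera call takes 0.05 s, during which the arm holds its last target. There are 200 camera calls.

### The job

Open the cleaner bottle on the bench: press its safety cap down against the spring, keep it down while turning it counter-clockwise until its lugs come free, and lift it off without forcing it. Set the cap down gently, top up, inside the round steel dish and let go of it; then take the pouring spout from its wooden stand and fit it upright into the bottle's neck, fully home on its flange. Leave the sanding block, the picture plaque, the masking tape and the screwdriver where they lie.

Things in the scene. Friction and masses are not known exactly. Their poses are not given: they have to be found in the camera images.
- holder: bottle holder screwed to the worktop: plywood foot 105 x 130 x 12 mm with a square steel socket 74 x 74 mm, 40 mm tall, in which a white square bottle (66 x 66 mm) is held so that it can neither turn nor lift. Origin: centre of the foot's underside, on the bottle's vertical axis; z up. The bottle's flat top begins 97 mm above the worktop and its shoulder ends at 110 mm.
- cap_center (a point): centre (half-way up) of the safety cap: black, ribbed, 52 mm in diameter, 34 mm tall, about 65 g, open below. Locked on the bottle's neck, its underside is 123 mm and its top 157 mm above the worktop. z axis up out of its flat top. Grasp it by its ribbed side at any yaw; near the top of the side leaves most room for fingertips over the bottle's shoulder. Lifted 25 mm it is clear of the neck.
- cap_top (a point): centre of the cap's flat top, 17 mm above its centre: where to press. A sprung disc under it resists: it begins to yield at 3 to 8 N, the cap's lugs are clear of the notch teeth at 9 to 10 N, just before it stops solid. The way down differs from bottle to bottle (2 to 9 mm to clear, 1 mm more to the solid stop), so press by force: 11 to 14 N.
- cap_lugs (a point): centre of the cap's open underside, 17 mm below its centre. Three lugs in its skirt sit in notches of the neck; unpressed it cannot turn. Held down it turns counter-clockwise seen from above (friction about 0.1 N m): from 40 degrees on the lugs are free to rise, at 84 an end wall stops them; about 60 is best. Over 28 N between cap and bottle (pressing, twisting or pulling) breaks the neck.
- bottle_mouth (a point): centre of the bottle's mouth, at its rim, 143 mm above the worktop, under the cap (rim height true within 3.5 mm). The mouth is a round bore 22 mm in diameter and 30 mm deep, in a neck 30 mm in diameter; around the neck, 10 mm below the rim and lower, are ledges out to 41 mm diameter.
- dish: round shallow steel dish lying on the worktop, 140 mm in diameter, rim 7 mm high, floor 2.5 mm thick; it weighs 0.6 kg. Origin: centre of its underside.
- stand: wooden stand block screwed to the worktop, 84 x 84 mm, 40 mm high, with a 22 mm hole 32 mm deep in its middle that holds the spout upright. Origin: centre of its underside.
- spout_grip (a point): centre of the ribbed grip of the grey pouring spout, 48 mm above its lower end; z axis up along the spout. 84 mm long, 50 g; from its lower end: stem 18 mm in diameter (pointed over the first 7 mm), flange 33 mm in diameter from 24 to 29 mm, round grip 21 mm in diameter from 29 to 64 mm, thin nozzle to 84 mm. It stands upright, its stem in the stand's hole, its flange on the stand's top.
- spout_flange (a point): centre of the underside of the spout's flange, 24 mm below the grip's centre; z axis up along the spout. Home when it lies on the rim of the bottle's mouth.
- sanding_block: cork and beech sanding block, 40 x 90 x 31 mm, lying on the worktop; leave it. Origin: centre of its underside.
- plaque_4: small wooden picture plaque, 110 x 80 x 15 mm, lying flat; leave it. Origin: centre of its underside.
- masking_tape: roll of masking tape, 91 mm in diameter, 19 mm high, lying flat; leave it. Origin: centre of its underside.
- screwdriver: screwdriver, 197 mm long, lying on the worktop; leave it. Origin: centre of its underside.

How it is judged:
By the outcome, as a careful person would: the job done as asked, in the order asked, and still so for the second after the job is handed in, with the robot touching nothing.
It also fails if it takes over 72 s, if anything falls off the work surface, if the arm or the gripper's body presses on something with over 40 N, if the wrist force passes 120 N, or if a joint passes its speed limit or range.

## Working session

There is one attempt and no reset: what is moved stays moved. The work goes in short steps, Python scripts to look and compute and a tool call to move; the robot and the scene stay as the last step left them, time stands still between calls to the robot, and variables do not carry over. Pictures are saved under pics/ and viewed, at most 10 in all, crops included, and the job is handed in when it is done.

Besides the shell and the picture viewer there is one more tool, called after "Call:" as name(argument=value, ...) on one line, values as JSON. jog_arm: Moves the arm, as the interface text tells. Its arguments: {"type":"object","properties":{"plan":{"type":"string"},"grip_force":{"type":"number"}},"required":["plan"]}

```bash
mkdir -p pics; cat > h.py <<'E'
import numpy as np, cv2
from rig import env, imaging, job, models
def ray(im,u,v):
    f=240/np.tan(np.radians(im["fov_y"])/2);T=im["world_from_camera"]
    d=T[:3,:3]@np.array([(u-im["cx"])/f,(v-im["cy"])/f,1]);return T[:3,3],d
def pt(im,u,v,r=2):
    u,v=int(round(u)),int(round(v));p=im["depth"][max(v-r,0):v+r+1,max(u-r,0):u+r+1];p=p[p>0]
    o,d=ray(im,u,v);return o+d*np.median(p) if len(p) else None
def atz(im,u,v,z):
    o,d=ray(im,u,v);return o+d*(z-o[2])/d[2]
def cloud(im,m):
    f=240/np.tan(np.radians(im["fov_y"])/2);T=im["world_from_camera"]
    v,u=np.nonzero(m&(im["depth"]>0));z=im["depth"][v,u]
    return np.c_[(u-im["cx"])/f*z,(v-im["cy"])/f*z,z]@T[:3,:3].T+T[:3,3]
def tri(a,b):
    (o1,d1),(o2,d2)=a,b
    s=np.linalg.lstsq(np.c_[d1,-d2],o2-o1,rcond=None)[0]
    p,q=o1+d1*s[0],o2+d2*s[1];return (p+q)/2,np.linalg.norm(p-q)
E
cat > look.py <<'E'
from h import *
np.set_printoptions(precision=4,suppress=True)
I={n:imaging.get_image(n) for n in("scene","top")}
for n in I:
    cv2.imwrite(f"pics/a_{n}.png",I[n]["pixels"][:,:,::-1]); print(n,I[n]["world_from_camera"].round(3).tolist(),I[n]["fov_y"],I[n]["cx"],I[n]["cy"])
for q in "holder cap_center cap_top bottle_mouth dish stand spout_grip spout_flange sanding_block plaque_4 masking_tape screwdriver".split():
    R={}
    for n in I:
        t=models.tip_of(n,q); 
        if t: R[n]=t[0]; print(q,n,np.array(t[0]["at"]).round(1),round(t[0]["confidence"],2),"depthpt",pt(I[n],*t[0]["at"]),len(t))
    if len(R)==2: print("   tri",*tri(ray(I["scene"],*R["scene"]["at"]),ray(I["top"],*R["top"]["at"])))
s=env.observe();print({k:np.round(v,3).tolist() for k,v in s.items()},env.tcp_to_grasp)
E
python3 look.py
```

```text
scene [[0.803, -0.271, 0.532, -0.115], [-0.596, -0.352, 0.721, -0.945], [-0.008, -0.896, -0.444, 0.687], [0.0, 0.0, 0.0, 1.0]] 45.665557736085304 311.86887610909025 236.465681402428
top [[-0.02, -0.996, 0.092, 0.443], [-1.0, 0.02, -0.003, -0.034], [0.001, -0.092, -0.996, 1.394], [0.0, 0.0, 0.0, 1.0]] 51.337548781451225 315.9017308242667 243.98217673256286
holder scene [282.1 353.9] 0.4 depthpt [ 0.1876 -0.4703  0.2477] 1
holder top [280.  208.7] 0.76 depthpt [0.6475 0.05   0.1566] 1
   tri [ 0.656  0.118 -0.32 ] 0.15842301249767807
cap_center top [280.2 200.5] 0.68 depthpt [0.6701 0.0495 0.1582] 1
cap_top top [275.9 200.2] 0.89 depthpt [0.6703 0.0596 0.1581] 2
bottle_mouth scene [386.3 328.7] 0.46 depthpt [ 0.5002 -0.3353  0.0725] 1
bottle_mouth top [416.2 265.1] 0.66 depthpt [ 0.5058 -0.3083  0.0438] 3
   tri [ 0.5118 -0.3124  0.0539] 0.01746914532452062
dish scene [222.3 251. ] 0.77 depthpt [0.4695 0.2393 0.0026] 1
stand scene [385.9 354.4] 0.97 depthpt [ 0.4805 -0.3586  0.0396] 1
stand top [421.  264.1] 0.92 depthpt [ 0.5065 -0.3142  0.0798] 1
   tri [ 0.5097 -0.3297  0.0069] 0.00
[... 538 characters left out ...]
227
masking_tape scene [441.1 303.2] 0.96 depthpt [ 0.7357 -0.2648 -0.0006] 1
masking_tape top [395.4 188.2] 0.65 depthpt [ 0.7267 -0.2656  0.0023] 1
   tri [ 0.7279 -0.2683  0.0032] 0.005010684093096349
screwdriver top [237.3 168.8] 0.55 depthpt [0.7884 0.1799 0.0095] 1
{'time_s': 1.3, 'q': [-80.233, 21.806, 74.335, 0.001, 83.856, -12.337], 'qvel': [-0.008, -0.101, 0.004, -0.033, 0.047, -0.087], 'joint_efforts': [0.003, -44.832, -23.146, -0.0, 0.001, 0.0], 'position': [0.207, -0.51, 0.231], 'tool_rot': [[0.927, 0.376, 0.0], [0.376, -0.927, -0.0], [0.0, 0.0, -1.0]], 'ft_force': [-0.249, -0.191, 0.449], 'wrist_torque': [0.023, 0.045, -0.005], 'gripper_force': 0.0, 'grip_width': 0.085} -0.0187
```

View pics/a_scene.png

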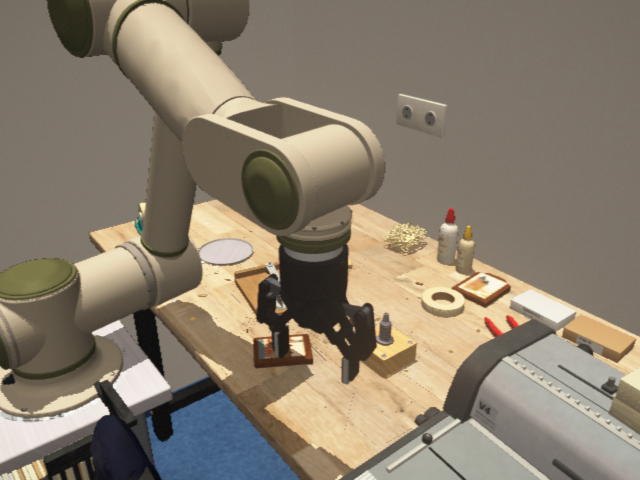

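View pics/a_top.png

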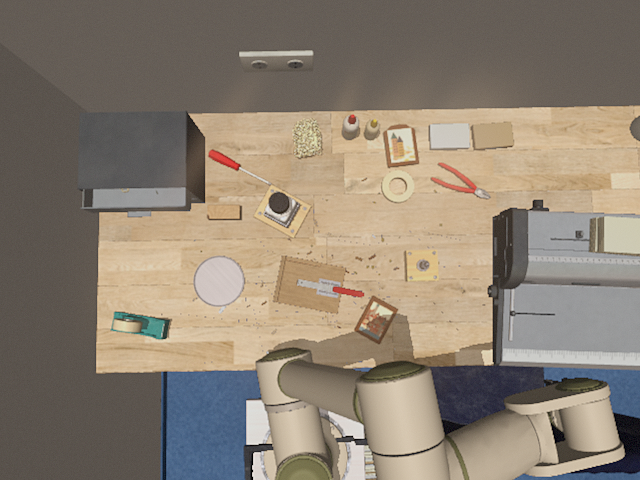

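The top view shows the capped bottle at (279,202), dish at (219,281), stand with spout at (422,265), tape (398,187), plaque (376,319), sanding block (224,212). In the scene view the gripper hides the bottle. Refining with depth from the top view.

```bash
cat > m.py <<'E'
from h import *
import sys
np.set_printoptions(precision=4,suppress=True)
I={n:imaging.get_image(n) for n in("top","scene")}
A=cloud(I["top"],np.ones((480,640),bool))
def sel(c,r,z0,z1,A=A):
    m=(np.hypot(A[:,0]-c[0],A[:,1]-c[1])<r)&(A[:,2]>z0)&(A[:,2]<z1);return A[m]
def circ(P):
    (x,y),r=cv2.minEnclosingCircle(P[:,:2].astype(np.float32));return np.array([x,y,r*2,P[:,2].min(),np.median(P[:,2]),P[:,2].max(),len(P)])
print("cap",circ(sel((.665,.055),.06,.145,.175)), "mean",sel((.665,.055),.06,.145,.175).mean(0))
print("dish",circ(sel((.47,.23),.1,.001,.02)))
S=sel((.51,-.32),.07,.03,.05);print("stand",cv2.minAreaRect(S[:,:2].astype(np.float32)*1000),np.median(S[:,2]))
P=sel((.51,-.32),.07,.055,.2);print("spout",circ(P),P.mean(0))
F=sel((.51,-.32),.07,.0418,.055);print("flange",circ(F))
H=sel((.665,.055),.1,.03,.05);print("socket",cv2.minAreaRect(H[:,:2].astype(np.float32)*1000))
H=sel((.665,.055),.12,.006,.018);print("foot",cv2.minAreaRect(H[:,:2].astype(np.float32)*1000))
H=sel((.665,.055),.08,.09,.115);print("bottle",cv2.minAreaRect(H[:,:2].astype(np.float32)*1000))
t=models.outline_of("top","stand");print([ (x["bbox"],x["confidence"]) for x in t])
t=models.outline_of("top","dish");print([ (x["bbox"],x["confidence"]) for x in t])
if t: print(circ(cloud(I["top"],t[0]["region"])))
E
python3 m.py
```

```text
cap [  0.668    0.0551   0.053    0.1463   0.1577   0.1656 340.    ] mean [0.6671 0.0547 0.1576]
dish [   0.4699    0.23      0.2       0.001     0.0041    0.0164 2882.    ]
stand ((506.9681091308594, -324.3160095214844), (84.05687713623047, 85.83226776123047), 1.1889053583145142) 0.041053790695060766
spout [ 0.507  -0.3235  0.022   0.0563  0.0831  0.1042 69.    ] [ 0.5063 -0.321   0.0824]
flange [  0.5077  -0.3226   0.1128   0.0418   0.0435   0.0524 363.    ]
socket ((667.4710693359375, 54.36224365234375), (72.2815933227539, 74.44560241699219), 59.934085845947266)
foot ((667.9505615234375, 55.999549865722656), (229.001220703125, 229.92132568359375), 71.8287582397461)
bottle ((667.9415893554688, 54.786048889160156), (65.24824523925781, 67.38867950439453), 59.821372985839844)
[([419.6, 263.6, 34.9, 29.4], 0.74), ([223.3, 210.9, 39.0, 17.9], 0.53)]
[([219.4, 280.5, 55.9, 52.7], 0.73), ([279.0, 203.7, 24.6, 24.2], 0.31)]
[   0.4761    0.234     0.1422   -0.0051    0.0043    0.0164 2013.    ]
```

Call:
jog_arm(plan="0 0 5.5 0 0 0 0;0 0 5.5 0 0 0 0;0 0 5.5 0 0 0 0;0 0 5.5 0 0 0 0;0 0 0 2.5 -3.1 0 0;0 0 0 2.5 -3.1 0 0;0 0 0 2.5 -3.1 0 0;0 0 0 2.5 -3.1 0 0;0 0 0 2.5 -3.1 0 0;0 0 0 2.5 -3.1 0 0", grip_force=60)

```text
time_s: 2.33
position: [0.3574, -0.3216, 0.2315]
tool_rot: [[1.0, 0.001, 0.0], [0.001, -1.0, -0.0], [0.0, 0.0, -1.0]]
ft_force: [1.1, 0.1, 0.6]
grip_width: 0.0851
gripper_force: 0.0
```

Call:
jog_arm(plan="0 0 0 1 -4 0 0;0 0 0 1 -4 0 0;0 0 0 1 -4 0 0;0 0 0 1 -4 0 0;0 0 0 1 -4 0 0;0 0 0 1 -4 0 0;0 0 0 1 -4 0 0;0 0 0 1 -4 0 0;0 0 0 1 -4 0 0;0 0 0 0 0 0 0")

```text
time_s: 3.17
position: [0.4463, 0.0427, 0.2315]
tool_rot: [[1.0, 0.009, 0.001], [0.009, -1.0, 0.002], [0.001, -0.002, -1.0]]
ft_force: [-0.4, -0.7, -1.1]
grip_width: 0.0852
gripper_force: 0.0
```

```bash
cat > m2.py <<'E'
from h import *
np.set_printoptions(precision=4,suppress=True)
I={n:imaging.get_image(n) for n in("scene","top")}
cv2.imwrite("pics/b_scene.png",I["scene"]["pixels"][:,:,::-1])
A=cloud(I["scene"],np.ones((480,640),bool))
def sel(c,r,z0,z1): return A[(np.hypot(A[:,0]-c[0],A[:,1]-c[1])<r)&(A[:,2]>z0)&(A[:,2]<z1)]
P=sel((.668,.055),.045,.125,.2); print("cap scene pts",len(P),np.percentile(P,[1,50,99],axis=0) if len(P) else "")
T=P[P[:,2]>.152] if len(P) else P
if len(T):(c,r)=cv2.minEnclosingCircle(T[:,:2].astype(np.float32));print("captop",c,2*r,np.median(T[:,2]))
for c,n,z in(((.507,-.3235),"spout",.06),):
    P=sel(c,.03,z,.13);print(n,len(P),np.percentile(P,[1,50,99],axis=0))
S=sel((.507,-.3235),.07,.036,.046);print("stand",cv2.minAreaRect(S[:,:2].astype(np.float32)*1000),np.median(S[:,2]))
for q in("cap_top","spout_grip","stand","dish"):
    R={}
    for n in I:
        t=models.tip_of(n,q)
        if t: R[n]=t[0]["at"];print(q,n,t[0]["at"],round(t[0]["confidence"],2),"z-plane",atz(I[n],*t[0]["at"],dict(cap_top=.157,spout_grip=.064,stand=0,dish=0)[q]))
    if len(R)==2: print("  tri",*tri(ray(I["scene"],*R["scene"]),ray(I["top"],*R["top"])))
E
python3 m2.py
```

```text
cap scene pts 403 [[0.6387 0.0251 0.1256]
 [0.6559 0.0403 0.1489]
 [0.688  0.0746 0.1591]]
captop (0.6647597551345825, 0.05057385936379433) 0.05853130668401718 0.15653782086075507
spout 206 [[ 0.4933 -0.3381  0.0606]
 [ 0.5004 -0.3308  0.0794]
 [ 0.5119 -0.3199  0.0994]]
stand ((505.1846923828125, -326.16778564453125), (86.99549865722656, 89.01729583740234), 1.0320017337799072) 0.04002980920794913
cap_top scene [326.1, 199.2] 0.9 z-plane [0.6663 0.0563 0.157 ]
cap_top top [277.0, 200.9] 0.81 z-plane [0.6681 0.0572 0.157 ]
  tri [0.6679 0.0575 0.1562] 0.0009811007284748108
spout_grip scene [389.0, 330.1] 0.95 z-plane [ 0.5107 -0.3327  0.064 ]
spout_grip top [425.0, 265.6] 0.54 z-plane [ 0.5028 -0.3281  0.064 ]
  tri [ 0.5062 -0.331   0.0643] 0.008962080845014198
stand scene [388.1, 355.3] 0.64 z-plane [ 0.5174 -0.3279  0.    ]
stand top [418.1, 265.7] 0.86 z-plane [ 0.5057 -0.3229  0.    ]
  tri [ 0.5104 -0.3265  0.0016] 0.012111358529043022
dish scene [221.0, 251.6] 0.64 z-plane [0.468  0.2424 0.    ]
dish top [219.5, 280.1] 0.7 z-plane [0.4766 0.2317 0.    ]
  tri [0.471  0.2343 0.0026] 0.012577273685913463
```

Call:
jog_arm(plan="0 0 0 4 -0.2 0 0;0 0 0 4 -0.2 0 0;0 0 0 4 -0.2 0 0;0 0 0 4 -0.2 0 0;0 0 0 4 -0.1 0 0;0 0 0 2 0 0 0;0 0 0 0 0 3 0;0 0 0 0 0 3 0;0 0 0 0 0 0 0;0 0 0 0 0 0 0")

```text
time_s: 4.5
position: [0.6655, 0.0458, 0.1705]
tool_rot: [[1.0, 0.001, -0.003], [0.001, -1.0, 0.0], [-0.003, -0.0, -1.0]]
ft_force: [-0.1, -0.6, 1.0]
grip_width: 0.0856
gripper_force: 0.0
```

Call:
jog_arm(plan="0 0 0 0.15 -0.9 0 0;0 0 0 0 0 2.5 0;0 0 0 0 0 2.15 0;0 0 0 0 0 0 0;0 0 0 0 0 0 0;0 0 0 0 0 0 90;0 0 0 0 0 0 110;0 0 0 0 0 0 130;0 0 0 0 0 0 150;0 0 0 0 0 0 170", grip_force=40)

```text
time_s: 5.33
position: [0.6684, 0.054, 0.1274]
tool_rot: [[1.0, 0.001, 0.004], [0.001, -1.0, -0.002], [0.004, 0.002, -1.0]]
ft_force: [-1.7, -5.3, 6.3]
grip_width: 0.0516
gripper_force: 40.5
```

Call:
jog_arm(plan="0 0 0 0 0 0 255;0 0 0 0 0 0 255;0 0 0 0 0 0 255", grip_force=70)

```text
time_s: 5.58
position: [0.6684, 0.054, 0.1273]
tool_rot: [[1.0, 0.001, 0.004], [0.001, -1.0, -0.002], [0.004, 0.002, -1.0]]
ft_force: [-1.2, -5.3, 6.8]
grip_width: 0.051
gripper_force: 71.4
```

Call:
jog_arm(plan="0 0 0 0 0.05 0.1 255;0 0 0 0 0 0 255;0 0 0 0 0 0 255")

```text
time_s: 5.83
position: [0.6684, 0.054, 0.1265]
tool_rot: [[1.0, 0.001, 0.004], [0.001, -1.0, -0.002], [0.004, 0.002, -1.0]]
ft_force: [-0.5, -2.5, 7.9]
grip_width: 0.0508
gripper_force: 71.8
```

Call:
jog_arm(plan="0 0 0 0.02 0.05 0.1 255;0 0 0 0 0 0.1 255;0 0 0 0 0 0 255;0 0 0 0 0 0 255")

```text
time_s: 6.17
position: [0.6684, 0.0539, 0.1246]
tool_rot: [[1.0, 0.002, 0.004], [0.002, -1.0, -0.001], [0.004, 0.001, -1.0]]
ft_force: [-1.5, -1.1, 8.2]
grip_width: 0.0506
gripper_force: 71.8
```

Call:
jog_arm(plan="0 0 0 -0.02 0.02 0.1 255;0 0 0 0 0 0.1 255;0 0 0 0 0 0 255;0 0 0 0 0 0 255")

```text
time_s: 6.5
position: [0.6685, 0.0539, 0.1228]
tool_rot: [[1.0, 0.002, 0.005], [0.002, -1.0, -0.001], [0.005, 0.001, -1.0]]
ft_force: [-1.1, 0.1, 8.4]
grip_width: 0.0511
gripper_force: 71.8
```

Call:
jog_arm(plan="0 0 0 -0.02 0 0.1 255;0 0 0 0 0 0.1 255;0 0 0 0 0 0 255;0 0 0 0 0 0 255")

```text
time_s: 6.83
position: [0.6686, 0.0539, 0.1225]
tool_rot: [[1.0, 0.002, 0.007], [0.002, -1.0, -0.001], [0.007, 0.001, -1.0]]
ft_force: [-3.9, -0.4, 18.3]
grip_width: 0.0508
gripper_force: 72.8
```

Call:
jog_arm(plan="0 0 0 -0.03 0 -0.1 255;0 0 0 0 0 0 255;0 0 0 0 0 0 255")

```text
time_s: 7.08
position: [0.6685, 0.0539, 0.1226]
tool_rot: [[1.0, 0.002, 0.007], [0.002, -1.0, -0.001], [0.007, 0.001, -1.0]]
ft_force: [-1.0, -0.4, 13.0]
grip_width: 0.0512
gripper_force: 72.1
```

Call:
jog_arm(plan="0 0 -5 0 0 0 255;0 0 -5 0 0 0 255;0 0 -5 0 0 0 255;0 0 0 0 0 0 255")

```text
time_s: 7.42
position: [0.6685, 0.0541, 0.1226]
tool_rot: [[0.964, 0.265, 0.007], [0.265, -0.964, -0.0], [0.007, 0.002, -1.0]]
ft_force: [-0.7, 1.6, 12.8]
grip_width: 0.0505
gripper_force: 72.1
```

```bash
python3 -c "
from h import *
s=env.observe();print(s['q'],s['wrist_torque'],s['ft_force'],s['position'])"
```

```text
[-5.47141373e+00  3.85694844e+01  6.27710047e+01  1.39401160e-02
  7.82618115e+01  6.91582798e+01] [0.04145262 0.06075871 0.07931487] [-0.70709596  1.63554758 12.79551821] [0.66854736 0.05406226 0.12256926]
```

Call:
jog_arm(plan="0 0 -5.5 0 0 0 255;0 0 -5.5 0 0 0 255;0 0 -5.5 0 0 0 255;0 0 -5.5 0 0 0 255;0 0 0 0 0 0 255")

```text
time_s: 7.83
position: [0.6686, 0.0541, 0.1226]
tool_rot: [[0.794, 0.607, 0.007], [0.607, -0.794, -0.0], [0.005, 0.005, -1.0]]
ft_force: [-0.2, 0.6, 11.3]
grip_width: 0.0507
gripper_force: 72.1
```

Turned 37°, force steady.

Call:
jog_arm(plan="0 0 -5 0 0 0.02 255;0 0 -5 0 0 0 255;0 0 -5 0 0 0 255;0 0 -5 0 0 0 255;0 0 -3 0 0 0 255;0 0 0 0 0 0 255")

```text
time_s: 8.33
position: [0.6686, 0.0541, 0.1226]
tool_rot: [[0.496, 0.868, 0.007], [0.868, -0.496, -0.0], [0.003, 0.006, -1.0]]
ft_force: [-1.2, -0.2, 12.7]
grip_width: 0.0507
gripper_force: 72.2
```

```bash
python3 -c "
from h import *
s=env.observe();print(s['q'],s['wrist_torque'],s['ft_force'],s['position'])
R=s['tool_rot'];print(R, np.degrees(np.arctan2(R[1][0],R[0][0])))"
```

```text
[-5.47094003e+00  3.85642136e+01  6.27776786e+01  1.80537764e-02
  7.82471492e+01  2.42587714e+01] [0.10024257 0.17768363 0.02696096] [-1.15362013 -0.23337058 12.68663172] [0.66856536 0.0540842  0.12259256]
[[ 4.95952240e-01  8.68320204e-01  7.16926682e-03]
 [ 8.68343798e-01 -4.95962606e-01 -3.76748522e-04]
 [ 3.22854990e-03  6.41223765e-03 -9.99974230e-01]] 60.267267675353025
```

Call:
jog_arm(plan="0 0 0 0 0 -0.3 255;0 0 0 0 0 -0.3 255;0 0 0 0 0 -0.2 255;0 0 0 0 0 -0.2 255;0 0 0 0 0 0 255")

```text
time_s: 8.75
position: [0.668, 0.054, 0.1307]
tool_rot: [[0.498, 0.867, 0.004], [0.867, -0.498, -0.0], [0.002, 0.004, -1.0]]
ft_force: [3.1, -0.3, 4.4]
grip_width: 0.0508
gripper_force: 71.8
```

Call:
jog_arm(plan="0 0 0 0 0 -0.3 255;0 0 0 0 0 -0.3 255;0 0 0 0 0 -0.2 255;0 0 0 0 0 0 255")

```text
time_s: 9.08
position: [0.6665, 0.0541, 0.1364]
tool_rot: [[0.498, 0.867, -0.001], [0.867, -0.498, 0.0], [-0.001, -0.001, -1.0]]
ft_force: [0.3, 0.2, -0.4]
grip_width: 0.0509
gripper_force: 72.6
```

Call:
jog_arm(plan="0 0 0 0 0 -0.5 255;0 0 0 0 0 -0.5 255;0 0 0 0 0 0 255")

```text
time_s: 9.33
position: [0.6672, 0.0541, 0.1477]
tool_rot: [[0.498, 0.867, 0.001], [0.867, -0.498, -0.0], [0.001, 0.001, -1.0]]
ft_force: [1.5, 0.1, -0.7]
grip_width: 0.0506
gripper_force: 72.7
```

Call:
jog_arm(plan="0 0 0 0 0 -2 255;0 0 0 0 0 -3 255;0 0 0 0.8 -3.7 0 255;0 0 0 0.8 -3.7 0 255;0 0 0 0.8 -3.7 0 255;0 0 0 0.9 -3.7 0 255;0 0 0 0.9 -3.7 0 255;0 0 0 0.9 -3.7 0 255;0 0 0 0.9 -3.5 0 255;0 0 0 0 0 0 255")

```text
time_s: 10.17
position: [0.4696, 0.2376, 0.1972]
tool_rot: [[0.494, 0.869, -0.002], [0.869, -0.494, 0.001], [0.0, -0.002, -1.0]]
ft_force: [0.8, 0.4, -1.4]
grip_width: 0.0512
gripper_force: 73.0
```

Call:
jog_arm(plan="0 0 0 0 0 4 255;0 0 0 0 0 4 255;0 0 0 0 0 4 255;0 0 0 0 0 3 255;0 0 0 0 0 1 255;0 0 0 0 0 0.5 255;0 0 0 0 0 0 255;0 0 0 0 0 0 255")

```text
time_s: 10.83
position: [0.4751, 0.2344, 0.0332]
tool_rot: [[0.498, 0.867, 0.003], [0.867, -0.498, 0.001], [0.002, 0.002, -1.0]]
ft_force: [0.7, 0.4, -0.9]
grip_width: 0.0506
gripper_force: 73.0
```

```bash
python3 -c "
from h import *
im=imaging.get_image('scene');p=im['pixels'][190:310,140:320,::-1];cv2.imwrite('pics/c.png',cv2.resize(p,None,fx=4,fy=4))
T=im['world_from_camera']
f=240/np.tan(np.radians(im['fov_y'])/2)
"
```

```text
(no output)
```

View pics/c.png

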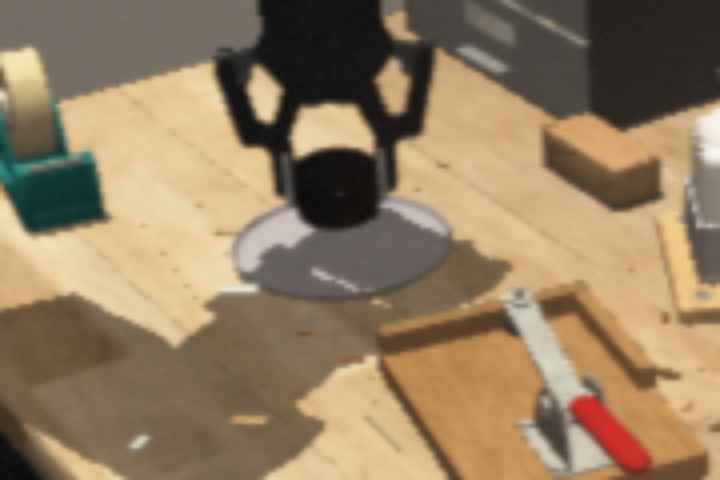

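The crop shows the cap held level between the fingertips at crop (338,187), over the dish centred near (342,245). Lowering gently.

Call:
jog_arm(plan="0 0 0 0 0 0.7 255;0 0 0 0 0 0.5 255;0 0 0 0 0 0.4 255;0 0 0 0 0 0.2 255;0 0 0 0 0 0 255")

```text
time_s: 11.3
position: [0.4738, 0.2341, 0.0131]
tool_rot: [[0.498, 0.867, -0.001], [0.867, -0.498, -0.0], [-0.001, -0.001, -1.0]]
ft_force: [-0.4, 0.2, -0.3]
grip_width: 0.0505
gripper_force: 73.0
```

Call:
jog_arm(plan="0 0 0 0 0 0.2 255;0 0 0 0 0 0.2 255;0 0 0 0 0 0 255;0 0 0 0 0 0 255")

```text
time_s: 11.63
position: [0.474, 0.2342, 0.0096]
tool_rot: [[0.498, 0.867, -0.0], [0.867, -0.498, -0.0], [-0.0, -0.0, -1.0]]
ft_force: [0.0, -1.7, -1.0]
grip_width: 0.0506
gripper_force: 73.0
```

Call:
jog_arm(plan="0 0 0 0 0 0.15 255;0 0 0 0 0 0.1 255;0 0 0 0 0 0 255;0 0 0 0 0 0 255")

```text
time_s: 11.97
position: [0.4741, 0.2342, 0.0073]
tool_rot: [[0.498, 0.867, 0.0], [0.867, -0.498, 0.0], [0.0, 0.0, -1.0]]
ft_force: [-0.9, -0.4, 2.2]
grip_width: 0.0504
gripper_force: 73.3
```

Call:
jog_arm(plan="0 0 0 0 0 0 255;0 0 0 0 0 0.05 120;0 0 0 0 0 0 90;0 0 0 0 0 0 70;0 0 0 0 0 0 40;0 0 0 0 0 0 20;0 0 0 0 0 0 0;0 0 0 0 0 -1 0;0 0 0 0 0 -1 0;0 0 0 0 0 -1 0", grip_force=25)

```text
time_s: 12.8
position: [0.4742, 0.2342, 0.0379]
tool_rot: [[0.498, 0.867, 0.001], [0.867, -0.498, 0.0], [0.0, 0.0, -1.0]]
ft_force: [1.3, 0.4, 0.2]
grip_width: 0.0854
gripper_force: 0.0
```

Call:
jog_arm(plan="0 0 0 0 0 -4 0;0 0 6.7 0 0 -4 0;0 0 6.7 0 0 -4 0;0 0 6.7 0 0 -4 0;0 0 6.7 0 0 0 0;0 0 6.7 0 0 0 0;0 0 6.7 0 0 0 0;0 0 6.7 0 0 0 0;0 0 6.7 0 0 0 0;0 0 6.6 0 0 0 0")

```text
time_s: 13.63
position: [0.4738, 0.2342, 0.1979]
tool_rot: [[1.0, -0.007, 0.001], [-0.007, -1.0, 0.0], [0.001, -0.0, -1.0]]
ft_force: [-0.4, 0.5, -0.3]
grip_width: 0.0853
gripper_force: 0.0
```

Call:
jog_arm(plan="0 0 0 0 4 0 0;0 0 0 0 4 0 0;0 0 0 0 4 0 0;0 0 0 0.2 4 0 0;0 0 0 0.2 4 0 0;0 0 0 0.2 4 0 0;0 0 0 0.2 4 0 0;0 0 0 0.2 4 0 0;0 0 0 0.2 4 0 0;0 0 0 0 0 0 0")

```text
time_s: 14.47
position: [0.4857, -0.1318, 0.1977]
tool_rot: [[1.0, -0.007, 0.002], [-0.007, -1.0, -0.003], [0.002, 0.003, -1.0]]
ft_force: [-0.6, -0.2, -0.5]
grip_width: 0.0852
gripper_force: 0.0
```

```bash
cat > m3.py <<'E'
from h import *
np.set_printoptions(precision=4,suppress=True)
I={n:imaging.get_image(n) for n in("scene","top")}
for n in I: cv2.imwrite(f"pics/d_{n}.png",I[n]["pixels"][:,:,::-1])
def sel(n,c,r,z0,z1):
    A=cloud(I[n],np.ones((480,640),bool));return A[(np.hypot(A[:,0]-c[0],A[:,1]-c[1])<r)&(A[:,2]>z0)&(A[:,2]<z1)]
for n in I:
    for nm,c,r,z0,z1 in(("neck",(.667,.054),.035,.12,.17),("rim",(.667,.054),.035,.138,.15),("spout",(.507,-.3235),.03,.06,.13),("cap",(.474,.234),.045,.028,.05)):
        P=sel(n,c,r,z0,z1)
        if len(P)>5:print(n,nm,len(P),np.percentile(P,[2,50,98],axis=0).tolist() and np.percentile(P,[2,50,98],axis=0).round(4).tolist(),cv2.minEnclosingCircle(P[:,:2].astype(np.float32)))
for q in("bottle_mouth","spout_grip","spout_flange"):
    R={}
    for n in I:
        for t in models.tip_of(n,q): print(q,n,t["at"],round(t["confidence"],2),pt(I[n],*t["at"]),atz(I[n],*t["at"],dict(bottle_mouth=.143,spout_grip=.064,spout_flange=.04)[q]))
E
python3 m3.py; cd pics; python3 -c "
import cv2,numpy as np
a=cv2.imread('d_scene.png');b=cv2.imread('d_top.png')
cv2.imwrite('d.png',np.vstack([np.hstack([cv2.resize(a[150:250,260:390],(520,400)),cv2.resize(b[160:235,240:310],(280,300))[:0:-1][::-1] if 0 else cv2.copyMakeBorder(cv2.resize(b[160:235,240:310],(280,300)),0,100,0,0,0)])]))"
```

```text
scene neck 17 [[0.6482, 0.0421, 0.1269], [0.6669, 0.0492, 0.1382], [0.6824, 0.0666, 0.1443]] ((0.6650271415710449, 0.048862800002098083), 0.019740795716643333)
scene rim 9 [[0.6541, 0.0419, 0.1386], [0.6559, 0.0461, 0.1415], [0.6767, 0.0653, 0.1445]] ((0.6654766201972961, 0.051149722188711166), 0.014386010356247425)
scene spout 208 [[0.494, -0.3376, 0.0613], [0.5009, -0.3309, 0.0791], [0.5104, -0.3203, 0.1001]] ((0.5037403106689453, -0.3284659683704376), 0.011258828453719616)
scene cap 195 [[0.4483, 0.2052, 0.0292], [0.4699, 0.2272, 0.0357], [0.4942, 0.2562, 0.039]] ((0.4714685082435608, 0.23291254043579102), 0.029334349557757378)
top neck 127 [[0.6503, 0.0405, 0.1245], [0.6671, 0.0535, 0.138], [0.686, 0.0742, 0.1493]] ((0.6673267483711243, 0.0551317073404789), 0.021135693415999413)
top rim 63 [[0.6543, 0.0405, 0.1387], [0.669, 0.0555, 0.1452], [0.6858, 0.0683, 0.1494]] ((0.6705955266952515, 0.05777135491371155), 0.018776144832372665)
top spout 64 [[0.497, -0.3317, 0.0643], [0.5058, -0.3206, 0.0839], [0.5168, -0.3139, 0.1042]] ((0.5068767070770264, -0.3238113224506378), 0.010829128324985504)
top cap 293 [[0.4518, 0.2115, 0.0316], [0.4757, 0.2342, 0.0378], [0.4978, 0.2581, 0.0427]] ((0.4750343859195709, 0.23472058773040771), 0.02613937109708786)
bottle_mouth scene [326.4, 203.0] 0.96 [ 0.4739 -0.19    0.2798] [0.6728 0.0634 0.143 ]
bottle_mouth top [279.3, 203.6] 0.56 [0.6681 0.0554 0.1117] [0.6637 0.0525 0.143 ]
spout_grip scene [387.4, 330.4] 0.55 [ 0.502  -0.3362  0.07  ] [ 0.5077 -0.3316  0.064 ]
spout_grip top [424.9, 261.8] 0.63 [ 0.511  -0.3228  0.0899] [ 0.5129 -0.3282  0.064 ]
spout_flange scene [386.6, 341.3] 0.81 [ 0.5026 -0.3373  0.0458] [ 0.5069 -0.3321  0.04  ]
spout_flange scene [325.9, 252.8] 0.36 [0.642  0.0248 0.0314] [0.6325 0.0131 0.04  ]
spout_flange top [423.2, 265.5] 0.57 [ 0.5011 -0.3191  0.0809] [ 0.5042 -0.3285  0.04  ]
```

View pics/d.png

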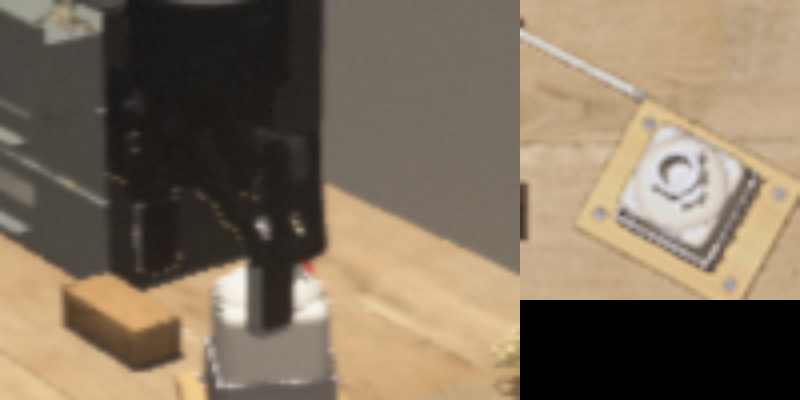

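Call:
jog_arm(plan="0 0 0 0.5 4 0 0;0 0 0 0.5 4 0 0;0 0 0 0.5 4 0 0;0 0 0 0.5 4 0 0;0 0 0 0.2 3 0 0;0 0 0 0 0 4 0;0 0 0 0 0 2 0;0 0 0 0 0 0 0;0 0 0 0 0 0 0;0 0 0 0 0 0 0")

```text
time_s: 15.7
position: [0.508, -0.3157, 0.1384]
tool_rot: [[1.0, -0.001, 0.002], [-0.001, -1.0, -0.002], [0.002, 0.002, -1.0]]
ft_force: [-0.3, -0.6, 0.2]
grip_width: 0.0857
gripper_force: 0.0
```

Call:
jog_arm(plan="0 0 0 -0.1 0.85 0 0;0 0 0 0 0 3 0;0 0 0 0 0 3 0;0 0 0 0 0 2 0;0 0 0 0 0 0.8 0;0 0 0 0 0 0 0;0 0 0 0 0 0 60;0 0 0 0 0 0 100;0 0 0 0 0 0 140;0 0 0 0 0 0 160", grip_force=30)

```text
time_s: 16.53
position: [0.5065, -0.3248, 0.0499]
tool_rot: [[1.0, -0.002, 0.002], [-0.002, -1.0, -0.002], [0.002, 0.002, -1.0]]
ft_force: [-0.3, -0.8, -0.7]
grip_width: 0.0388
gripper_force: 0.0
```

Call:
jog_arm(plan="0 0 0 0 0 0 180;0 0 0 0 0 0 200;0 0 0 0 0 0 220;0 0 0 0 0 0 255;0 0 0 0 0 0 255;0 0 0 0 0 0 255")

```text
time_s: 17.03
position: [0.5065, -0.3251, 0.0494]
tool_rot: [[1.0, -0.002, 0.001], [-0.002, -1.0, -0.002], [0.001, 0.002, -1.0]]
ft_force: [-0.2, -3.1, 6.5]
grip_width: 0.0205
gripper_force: 29.8
```

Call:
jog_arm(plan="0 0 0 0 0.05 -0.1 255;0 0 0 0 0 0 255;0 0 0 0 0 -0.5 255;0 0 0 0 0 -1 255;0 0 0 0 0 -2 255;0 0 0 0 0 -3 255;0 0 0 0 0 -3 255;0 0 0 0 0 -3 255;0 0 0 0 0 -3 255;0 0 0 0 0 0 255", grip_force=40)

```text
time_s: 17.87
position: [0.5073, -0.3253, 0.2115]
tool_rot: [[1.0, -0.001, 0.007], [-0.001, -1.0, -0.006], [0.007, 0.006, -1.0]]
ft_force: [0.0, 0.4, -0.3]
grip_width: 0.0202
gripper_force: 39.6
```

Call:
jog_arm(plan="0 0 0 1.6 -3.7 0 255;0 0 0 1.6 -3.7 0 255;0 0 0 1.6 -3.7 0 255;0 0 0 1.6 -3.7 0 255;0 0 0 1.6 -3.7 0 255;0 0 0 1.6 -3.7 0 255;0 0 0 1.6 -3.7 0 255;0 0 0 1.6 -3.7 0 255;0 0 0 1.6 -3.7 0 255;0 0 0 1.5 -3.5 0 255")

```text
time_s: 18.7
position: [0.6655, 0.0456, 0.2048]
tool_rot: [[1.0, -0.001, -0.002], [-0.001, -1.0, 0.001], [-0.002, -0.001, -1.0]]
ft_force: [1.5, 0.5, -0.5]
grip_width: 0.0202
gripper_force: 39.6
```

Call:
jog_arm(plan="0 0 0 0 0 0 255;0 0 0 0 0 0 255;0 0 0 0 0 0 255")

```text
time_s: 18.95
position: [0.6651, 0.0428, 0.2045]
tool_rot: [[1.0, -0.001, -0.001], [-0.001, -1.0, 0.0], [-0.001, -0.0, -1.0]]
ft_force: [0.5, -0.5, -1.0]
grip_width: 0.0201
gripper_force: 39.6
```

```bash
python3 -c "
from h import *
im=imaging.get_image('scene');p=im['pixels'][130:260,270:390,::-1];cv2.imwrite('pics/e.png',cv2.resize(p,None,fx=4.5,fy=4.5,interpolation=cv2.INTER_CUBIC))
s=env.observe();print(s['position'],s['tool_rot'],s['ft_force'])
f=240/np.tan(np.radians(im['fov_y'])/2);T=np.linalg.inv(im['world_from_camera'])
def pr(p):
    c=T[:3,:3]@np.array(p)+T[:3,3];return (f*c[0]/c[2]+im['cx']-270)*4.5,(f*c[1]/c[2]+im['cy']-130)*4.5
print('rim axis',pr([.668,.054,.143]),'stem tip',pr(np.array(s['position'])+[0,0,-.0334]),'flange',pr(np.array(s['position'])+[0,0,-.0094]))
"
```

```text
[0.66514829 0.04209296 0.20466677] [[ 9.99996399e-01 -2.48153808e-03 -1.02143150e-03]
 [-2.48151665e-03 -9.99996921e-01  2.22448133e-05]
 [-1.02148355e-03 -1.97100339e-05 -9.99999478e-01]] [-0.42916938 -0.76552206 -0.5248698 ]
rim axis (np.float64(257.48611508163344), np.float64(336.0333032625556)) stem tip (np.float64(267.308227343629), np.float64(295.1203319329022)) flange (np.float64(267.5570110668762), np.float64(252.65783902002946))
```

View pics/e.png

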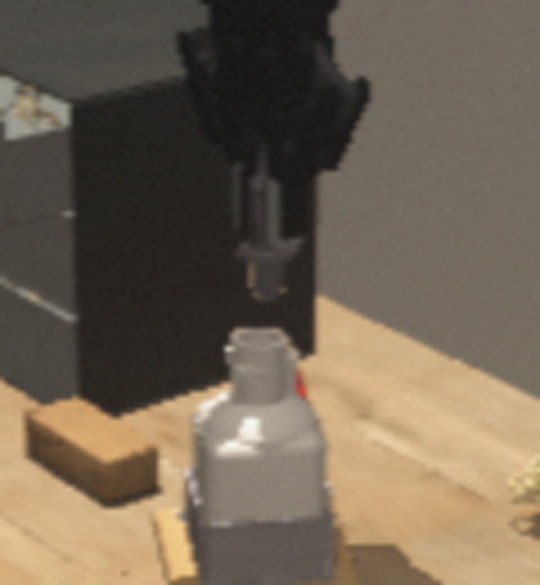

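The crop shows the spout upright in the fingers, stem tip at (267,297) as predicted, and the open mouth at (260,336); now centring over the neck.

Call:
jog_arm(plan="0 0 0 0.3 -1.2 0 255;0 0 0 0 0 1.2 255;0 0 0 0 0 0.8 255;0 0 0 0 0 0 255;0 0 0 0 0 0 255;0 0 0 0 0 0 255;0 0 0 0 0 0 255")

```text
time_s: 19.58
position: [0.6689, 0.0546, 0.1852]
tool_rot: [[1.0, -0.002, 0.001], [-0.002, -1.0, -0.0], [0.001, 0.0, -1.0]]
ft_force: [1.0, -0.3, 0.2]
grip_width: 0.0204
gripper_force: 39.6
```

Settled within 1 mm; inserting step by step (home at TCP ≈ 0.152).

Call:
jog_arm(plan="0 0 0 -0.05 0.05 0.4 255;0 0 0 0 0 0.3 255;0 0 0 0 0 0.3 255;0 0 0 0 0 0.3 255;0 0 0 0 0 0 255;0 0 0 0 0 0 255")

```text
time_s: 20.08
position: [0.6681, 0.0544, 0.1714]
tool_rot: [[1.0, -0.002, -0.001], [-0.002, -1.0, 0.0], [-0.001, -0.0, -1.0]]
ft_force: [-1.3, -0.2, -0.4]
grip_width: 0.0202
gripper_force: 39.6
```

Tip is 5 mm below the rim with no contact force.

Call:
jog_arm(plan="0 0 0 0 0 0.4 255;0 0 0 0 0 0.4 255;0 0 0 0 0 0.3 255;0 0 0 0 0 0.2 255;0 0 0 0 0 0 255;0 0 0 0 0 0 255")

```text
time_s: 20.58
position: [0.6682, 0.0543, 0.1585]
tool_rot: [[1.0, -0.002, -0.0], [-0.002, -1.0, 0.0], [-0.0, -0.0, -1.0]]
ft_force: [0.2, 0.5, -0.9]
grip_width: 0.0203
gripper_force: 39.6
```

Call:
jog_arm(plan="0 0 0 0 0 0.2 255;0 0 0 0 0 0.2 255;0 0 0 0 0 0.1 255;0 0 0 0 0 0 255;0 0 0 0 0 0 255")

```text
time_s: 21.0
position: [0.6683, 0.0544, 0.154]
tool_rot: [[1.0, -0.002, 0.0], [-0.002, -1.0, -0.0], [0.0, 0.0, -1.0]]
ft_force: [-1.1, 0.2, 2.9]
grip_width: 0.02
gripper_force: 39.9
```

Call:
jog_arm(plan="0 0 0 0 0 0.1 255;0 0 0 0 0 0 255;0 0 0 0 0 0 255")

```text
time_s: 21.25
position: [0.6683, 0.0544, 0.1539]
tool_rot: [[1.0, -0.002, 0.001], [-0.002, -1.0, -0.0], [0.001, 0.0, -1.0]]
ft_force: [-3.8, 0.4, 8.1]
grip_width: 0.0202
gripper_force: 40.5
```

Call:
jog_arm(plan="0 0 0 0 0 -0.1 255;0 0 0 0 0 0 200;0 0 0 0 0 0 160;0 0 0 0 0 0 100;0 0 0 0 0 0 40;0 0 0 0 0 0 0;0 0 0 0 0 0 0;0 0 0 0 0 -2 0;0 0 0 0 0 -4 0;0 0 0 0 0 -4 0")

```text
time_s: 22.08
position: [0.6676, 0.0544, 0.2537]
tool_rot: [[1.0, -0.002, -0.003], [-0.002, -1.0, 0.0], [-0.003, -0.0, -1.0]]
ft_force: [0.4, 0.9, 0.6]
grip_width: 0.0855
gripper_force: 0.0
```

Call:
jog_arm(plan="0 0 0 -3 0 -2 0;0 0 0 -4 0 0 0;0 0 0 -4 0 0 0;0 0 0 -4 0 0 0;0 0 0 -4 0 0 0;0 0 0 0 0 0 0;0 0 0 0 0 0 0")

```text
time_s: 22.67
position: [0.4768, 0.0549, 0.2744]
tool_rot: [[1.0, -0.002, 0.001], [-0.002, -1.0, -0.0], [0.001, 0.0, -1.0]]
ft_force: [0.8, -0.5, 0.5]
grip_width: 0.0855
gripper_force: 0.0
```

```bash
python3 -c "
from h import *
np.set_printoptions(precision=4,suppress=True)
I={n:imaging.get_image(n) for n in('scene','top')}
a=I['scene']['pixels'][130:260,180:390,::-1];b=I['top']['pixels'][160:310,190:310,::-1]
cv2.imwrite('pics/f.png',np.hstack([cv2.resize(a,(480,297)),cv2.resize(b,(238,297))]))
for n in I:
    A=cloud(I[n],np.ones((480,640),bool));P=A[(np.hypot(A[:,0]-.668,A[:,1]-.054)<.03)&(A[:,2]>.14)&(A[:,2]<.25)]
    for z0,z1 in((.14,.152),(.152,.185),(.187,.21)):
        Q=P[(P[:,2]>z0)&(P[:,2]<z1)];print(n,z0,len(Q),Q.mean(0) if len(Q) else '')
    print(P[:,2].max() if len(P) else '')
"
```

```text
scene 0.14 79 [0.6613 0.0477 0.1467]
scene 0.152 114 [0.6625 0.048  0.1689]
scene 0.187 41 [0.6649 0.052  0.1946]
0.20521160436695857
top 0.14 48 [0.6633 0.0542 0.1488]
top 0.152 46 [0.6641 0.0538 0.1676]
top 0.187 42 [0.6672 0.0566 0.196 ]
0.2085279428516389
```

View pics/f.png

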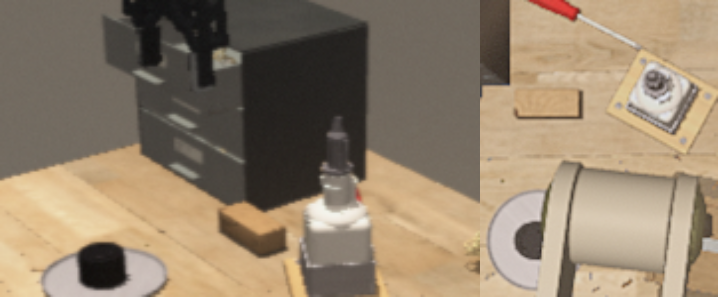

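The spout stands upright on the neck at (338,160), with its top at 0.205 m, which matches a seated flange. The cap sits top up in the dish at (102,265).

```bash
python3 -c "
from rig import job
print(job.close_job())"
```

```text
the job is handed in; nothing more can be done
None
```

The cap is off the bottle and top up in the steel dish, the spout is seated upright in the neck, and I handed the job in at about 23 s; the close call returned no verdict.

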